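# Sweep loose tube caps into the waste tray

## Robot

A 7-joint arm with a two-finger parallel gripper is mounted at the origin on the work surface. World frame = base frame: x ahead of the robot, y to its left, z up, the work surface at z = 0. Lengths are in m, angles in rad, forces in N, time in s.
With the tool pointing down it reaches from about 0.4 to 0.85 m from the base axis. Payload 4.5 kg.
Tool frame: the origin (TCP) lies between the finger pads; the fingertips stand 11 mm ahead of it and the grasp point (between the pads) lies 8 mm behind it (r.tip_reach is the distance from the TCP to the fingertips, in m); x points along the fingers, y is the direction in which the jaws open and shut, and the axes are right-handed (so a half turn about x gives the same grasp; the last joint's range is limited). The gripper opens to 88 mm and grips with 3 to 60 N. Pads are 18 mm wide; open, the fingers measure 123 mm over their backs; the gripper's body (75 mm by 187 mm) begins 45 mm behind the grasp point.
Start: joints at [-1.157, 0.689, -0.195, 1.565, 0.157, 0.902, -0.215], TCP at [0.232, 0.58, 0.25] pointing down, gripper open.
Joint ranges: [-3.01, 3.01], [-0.46, 2.08], [-1.47, 1.51], [0.13, 2.56], [-1, 4.14], [0.04, 2.09], [-2.66, 2.66]. Speed limits (rad/s): [2.57, 2.57, 3.14, 3.14, 3.14, 3.14, 3.14].

## Interface

Orientations are given as a unit quaternion [x, y, z, w].
In Python, from plant import r gives the robot as it stands.
- The arm moves only by the tool drive_tool, never from a script. Its argument "deltas" is a list of rows, each a list of 3 entries, a list of its own where there are three numbers: the turn, a rotation vector about the tool's x, y, z in degrees, then the shift along the tool's x, y, z in cm, then the finger opening in cm, from 0 to 8.81. A call has 1 to 12 rows; each row shifts and turns the commanded pose from where the row before left it, along the tool's axes as they then stand; what a row does not reach is not made up. A row lasts 1/12 s, in which the tool goes at most 41.7 mm and 7.16 degrees, less where a joint would pass 70% of its speed; a pose out of reach is approached as far as the arm can. A call is refused whole if a number of a shift passes 4.17 or a number of a turn 7.16, either way. A call with a gripper value outside its range is refused whole. The fingers move at their own pace and stop on an object; "force" is the grip in N (left out, the last holds). Time passes only in rows, so rows that do not move let the fingers close. It gives the time, the measured TCP pose, the force and the opening at its end, in the units of the state.
- r.get_state(): the state, without advancing time (a new reading comes with each control period).
- r.snapshot(name): name is "side" or "top"; returns a dict with "color" (384x512x3 uint8, red, green, blue), "fov_y" (degrees; the focal length in pixels is half the picture's height over the tangent of half this angle, whatever the lens; pixels are square), "cx", "cy" (the principal point, pixels), "extrinsics" (4x4, takes a point from world to camera coordinates). Camera axes: x right, y up, looking along -z (the intrinsics and any distortion apply to the point x, -y, -z); pixel columns grow to the right and rows downward; lengths in m; the calibration is good to about 2 mm. A picture is of the moment at which its call begins. There is no depth.
- r.finish_job(): hands the job in, once; it reports no verdict.
The state is a dict: "clock": time; "q": joint angles; "qd": joint speeds; "joint_torque": joint torques, N m; "tool_pos": TCP position; "eef_rot": TCP orientation; "contact_force": force on the tool from outside, world axes, zero at the start; "moment": the same for the moment, N m; "opening": opening from 0.0 (shut) to 1.0 (fully open).
Only numpy, scipy, OpenCV 4.12 (cv2) and the standard library are available. Lean on these libraries where they do the work, as an engineer would, in place of code of your own. Each camera call takes 0.05 s, during which the arm holds its last target. There are 200 camera calls.

## Task

Clear the bench of the three loose white tube caps: sweep them along the bench with the fingers, up the ramp and into the steel waste tray, until each cap lies wholly on the tray's flat floor, past the ramp. Only push them, do not pick them up, and leave everything else on the bench standing where it is.

Things in the scene. Friction and masses are not known exactly. Their poses are not given: they have to be found in the camera images.
- cap_1: one of three identical loose white screw caps of large sample tubes, lying flat on the bench: a disc 35 mm in diameter and 14 mm high, 11 to 20 g; origin at the centre of its underside, z up. It slides when pushed
- cap_2: one of three identical loose white screw caps of large sample tubes, lying flat on the bench: a disc 35 mm in diameter and 14 mm high, 11 to 20 g; origin at the centre of its underside, z up. It slides when pushed
- cap_3: one of three identical loose white screw caps of large sample tubes, lying flat on the bench: a disc 35 mm in diameter and 14 mm high, 11 to 20 g; origin at the centre of its underside, z up. It slides when pushed
- waste_tray: low steel dustpan-shaped waste tray, fixed. Flat floor 180 mm (its x) by 120 mm (its y), top 2.5 mm above the bench; walls 30 mm high, 4 mm thick at its +y end and both x sides; its -y end, facing the caps, is the open mouth: a ramp climbs from the bench at y = -80 mm to the floor at y = -60 mm, between the side walls. Origin: centre of the floor, at bench level; z up
- tray_mouth (a point): middle of the top of the tray's ramp, where the flat floor begins (tray frame x = 0, y = -60 mm, z = 2.5 mm); axes as the tray's
- vial: amber glass vial, 30 mm diameter, 55 mm high, with a narrower white lid; stands on the bench among the caps, not to be moved; origin at the centre of its underside
- jar: small clear glass jar, 38 mm diameter at its black lid, 45 mm high; stands on the bench among the caps, not to be moved; origin at the centre of its underside
- timer: flat white bench timer, 70 x 60 mm, 18 mm high (20 mm with its buttons), far right; not to be moved; origin at the centre of its underside
- petri_dish: closed round petri dish, 92 mm diameter, 15 mm high; not to be moved; origin at the centre of its underside
- tube_rack: microtube rack, 90 mm (its x) by 200 mm (its y), 30 mm high, 45 mm with its tubes; not to be moved; origin at the centre of its underside
- tip_box: pipette tip box, 122 x 87 mm, 62 mm high, right-hand side; not to be moved; origin at the centre of its underside

How it is judged:
At the end, for the whole second after the job is handed in: All three caps rest inside the waste tray's walls, each wholly past the top of the ramp (within 2.5 mm), still, and no other thing has been shifted by more than 20 mm (y of cap_1 in the frame of waste_tray between -0.045 and 0.06 m and x of cap_1 in the frame of waste_tray between -0.09 and 0.09 m and height (world z) of each of cap_1, cap_2, cap_3 below 0.025 m and linear speed of each of cap_1, cap_2, cap_3 below 0.02 m/s and y of cap_2 in the frame of waste_tray between -0.045 and 0.06 m and x of cap_2 in the frame of waste_tray between -0.09 and 0.09 m and y of cap_3 in the frame of waste_tray between -0.045 and 0.06 m and x of cap_3 in the frame of waste_tray between -0.09 and 0.09 m and distance of each of vial, jar, timer, petri_dish, tube_rack, tip_box from where it was at the start of the episode below 0.02 m); the robot touches nothing.
It fails at once if a cap is lifted off the bench or the tray floor (raised flat by more than about 8 mm, or in any attitude by more than 30 mm) ((height (world z) of cap_1 above 0.011 m and angle between cap_1's own z axis and vertical below 0.3 rad) or height (world z) of any of cap_1, cap_2, cap_3 above 0.032 m or (height (world z) of cap_2 above 0.011 m and angle between cap_2's own z axis and vertical below 0.3 rad) or (height (world z) of cap_3 above 0.011 m and angle between cap_3's own z axis and vertical below 0.3 rad)).
It fails at once if another thing on the bench is shifted by more than 20 mm or tipped (distance of any of vial, jar, timer, petri_dish, tube_rack, tip_box from where it was at the start of the episode above 0.02 m or angle between any of vial, jar, timer, petri_dish, tube_rack, tip_box's own z axis and vertical above 0.35 rad).
It also fails if it takes over 69 s, if anything falls off the work surface, if the arm or the gripper's body presses on something with over 40 N, if the wrist force passes 120 N, or if a joint passes its speed limit or range.

## Working session

There is one attempt and no reset: what is moved stays moved. The work goes in short steps, Python scripts to look and compute and a tool call to move; the robot and the scene stay as the last step left them, time stands still between calls to the robot, and variables do not carry over. Pictures are saved under pics/ and viewed, about 8 in all and at most 12, crops included, and the job is handed in when it is done.

Besides the shell and the picture viewer there is one more tool, called as a command line: name --argument value ..., lists and objects as JSON in quotes. drive_tool: Moves the arm, as the interface text tells. Its arguments: {"type":"object","properties":{"deltas":{"type":"array","items":{"type":"array"}},"force":{"type":"number"}},"required":["deltas"]}

```bash
mkdir -p pics; ls; python3 - <<'E'
from plant import r
import cv2
s=r.get_state();print({k:s[k] for k in('clock','tool_pos','eef_rot','opening')}, r.tip_reach)
for n in('top','side'):
    d=r.snapshot(n);cv2.imwrite(f'pics/{n}0.png',d['color'][:,:,::-1]);print(d['fov_y'],d['cx'],d['cy'],[k for k in d],d['extrinsics'].round(3).tolist())
E
```

```text
pics
{'clock': 0.0, 'tool_pos': array([0.23152999, 0.57987603, 0.24891569]), 'eef_rot': array([ 0.13279152,  0.69447415, -0.13408132,  0.69433008]), 'opening': 0.9948955527327047} 0.011
46.88429879168372 258.5246672773702 187.56090696198774 ['color', 'fov_y', 'cx', 'cy', 'extrinsics'] [[0.028, -1.0, 0.013, -0.105], [0.992, 0.029, 0.119, -0.627], [-0.119, 0.01, 0.993, -0.904], [0.0, 0.0, 0.0, 1.0]]
49.77453831656317 251.80199730532098 186.4284073437883 ['color', 'fov_y', 'cx', 'cy', 'extrinsics'] [[-0.998, -0.067, -0.021, 0.616], [0.02, -0.561, 0.828, -0.085], [-0.067, 0.825, 0.561, -0.964], [0.0, 0.0, 0.0, 1.0]]
```

View pics/top0.png

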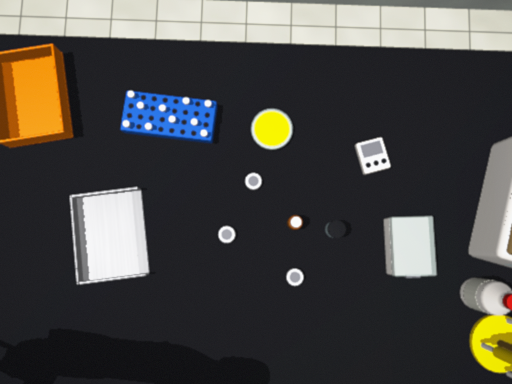

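View pics/side0.png

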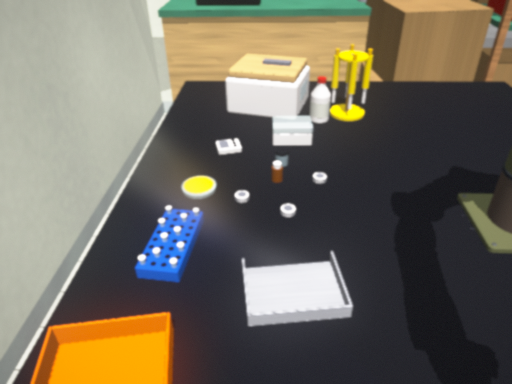

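The top view (+x up, −y right) shows the caps at about (253,181), (227,234) and (295,277). The vial is at (296,222), the jar at (336,229), and the tray at (110,235) with its mouth facing right.

```bash
cat > h.py <<'E'
import numpy as np, cv2
from plant import r
def cam(d):
    f=192/np.tan(np.radians(d['fov_y']/2));return f,d['cx'],d['cy'],np.array(d['extrinsics'])
def ray(d,u,v,z):
    f,cx,cy,E=cam(d);R,t=E[:3,:3],E[:3,3]
    o=-R.T@t;w=R.T@np.array([(u-cx)/f,-(v-cy)/f,-1]);return (o+w*(z-o[2])/w[2])[:2]
def proj(d,p):
    f,cx,cy,E=cam(d);c=E[:3,:3]@p+E[:3,3];return np.array([cx+f*c[0]/-c[2],cy-f*c[1]/-c[2]])
def blobs(d,lo=110,amin=60,amax=600):
    m=(d['color'].min(2)>lo).astype(np.uint8)
    cs,_=cv2.findContours(m,cv2.RETR_EXTERNAL,cv2.CHAIN_APPROX_NONE)
    out=[]
    for c in cs:
        if amin<cv2.contourArea(c)<amax:
            (u,v),R=cv2.minEnclosingCircle(c);out.append((u,v,R))
    return out
def caps(d): # white discs (rim) ~14 mm high; print world xy
    for u,v,R in blobs(d): 
        print('px',round(u),round(v),'R',round(R,1),'xy',ray(d,u,v,.014).round(4))
E
python3 - <<'E'
from h import *
t=r.snapshot('top');s=r.snapshot('side')
print('top');caps(t);print('side');caps(s)
m=((t['color'].min(2)>60)).astype(np.uint8);m[:, 160:]=0;m[:180]=0;m[300:]=0
c=max(cv2.findContours(m,0,2)[0],key=cv2.contourArea);print('tray',cv2.minAreaRect(c))
b=cv2.boxPoints(cv2.minAreaRect(c))
for p in b: print(p,ray(t,*p,.03).round(3),ray(t,*p,0).round(3))
for n,(u,v),z in(('vial',(296,222),.055),('jar',(336,229),.045)): print(n,ray(t,u,v,z).round(3))
big=cv2.resize(t['color'][160:310,50:370],None,fx=2.5,fy=2.5,interpolation=2)[:,:,::-1];cv2.imwrite('pics/crop.png',big)
E
```

```text
top
px 294 277 R 8.8 xy [ 0.4441 -0.1688]
px 226 234 R 8.8 xy [ 0.5303 -0.0201]
px 296 222 R 5.9 xy [ 0.5612 -0.1691]
px 253 181 R 8.7 xy [ 0.648  -0.0739]
side
px 196 211 R 5.3 xy [0.7543 0.003 ]
px 288 209 R 8.3 xy [ 0.531  -0.0143]
px 242 195 R 7.8 xy [ 0.6485 -0.0677]
px 198 184 R 18.1 xy [ 0.7683 -0.1118]
px 319 176 R 7.5 xy [ 0.4447 -0.1649]
px 280 162 R 8.2 xy [ 0.5537 -0.2355]
px 228 146 R 13.9 xy [ 0.7128 -0.3288]
px 507 38 R 8.5 xy [-0.6353 -1.5538]
px 488 36 R 11.8 xy [-0.5615 -1.6139]
px 419 0 R 29.0 xy [-0.458  -2.6251]
tray ((108.31549835205078, 235.01806640625), (92.5562515258789, 74.89582061767578), 84.4006576538086)
[ 66.53084 192.61461] [0.608 0.322] [0.611 0.335]
[141.0693 185.3069] [0.629 0.165] [0.632 0.172]
[150.10016 277.4215 ] [0.436 0.134] [0.433 0.141]
[ 75.56169 284.72925] [0.417 0.288] [0.413 0.3  ]
vial [ 0.559 -0.166]
jar [ 0.547 -0.251]
```

View pics/crop.png

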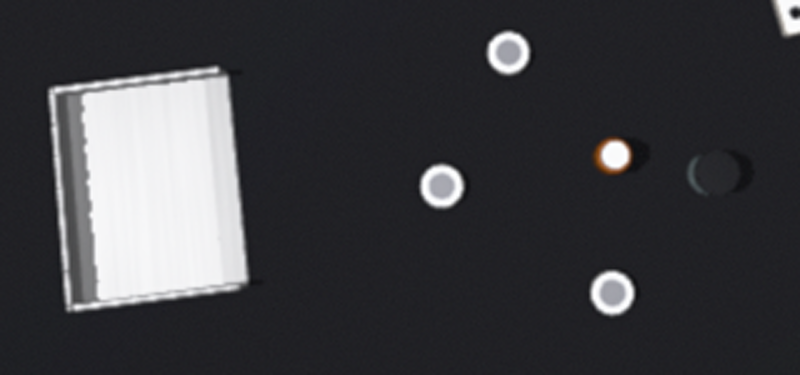

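```bash
cat >> h.py <<'E'
from scipy.spatial.transform import Rotation as Ro
def goto(p,h,pos=None):
    """delta to reach world p with tool down and pushing heading h deg (from +y toward -x)"""
    s=r.get_state();R=Ro.from_quat(s['eef_rot']);
    a=np.radians(h);f=np.array([-np.sin(a),np.cos(a),0]);x=np.array([0,0,-1.])
    best=None
    for sg in(1,-1):
        z=sg*f;T=Ro.from_matrix(np.c_[x,np.cross(z,x),z]);dr=(R.inv()*T).as_rotvec(degrees=True)
        if best is None or np.linalg.norm(dr)<np.linalg.norm(best[0]): best=(dr,T,sg)
    d=np.array(p)-s['tool_pos']
    print('clock',round(s['clock'],2),'tcp',s['tool_pos'].round(4),'turn',best[0].round(2),'shift now-axes cm',(R.inv().apply(d)*100).round(2),'after turn cm',(best[1].inv().apply(d)*100).round(2),'fwd is z*',best[2],'q7',s['q'].round(2)[-1],'F',np.round(s['contact_force'],1))
E
python3 - <<'E'
from h import *
t=r.snapshot('top')
P=lambda cx,cy,z: ray(t,50+cx/2.5,160+cy/2.5,z)
a,b=P(229,80,0),P(247,285,0);print('mouth',a.round(3),b.round(3),np.linalg.norm(a-b))
c,d=P(54,92,.03),P(70,308,.03);print('back',c.round(3),d.round(3),np.linalg.norm(c-d))
R=Ro.from_quat(r.get_state()['eef_rot']).as_matrix();print(R.round(3))
goto([.531,-.07,.10],4); goto([.65,-.12,.1],14)
E
```

```text
mouth [0.617 0.17 ] [0.44  0.144] 0.17908434330250006
back [0.6   0.311] [0.42  0.283] 0.18193329251765636
[[-0.     0.371  0.929]
 [-0.001  0.929 -0.371]
 [-1.    -0.001  0.   ]]
clock 0.25 tcp [0.2316 0.5803 0.2494] turn [6.424e+01 3.000e-02 3.000e-02] shift now-axes cm [ 14.98 -49.29  51.91] after turn cm [14.94 25.33 66.96] fwd is z* -1 q7 -0.22 F [-0.9  0.2 -0.7]
clock 0.25 tcp [0.2316 0.5803 0.2494] turn [5.424e+01 2.000e-02 4.000e-02] shift now-axes cm [ 14.98 -49.52  64.81] after turn cm [14.94 23.65 78.07] fwd is z* -1 q7 -0.22 F [-0.9  0.2 -0.7]
```

drive_tool --deltas '[[[6.4, 0, 0], [0, 0, 0], 1.6], [[6.4, 0, 0], [0, 0, 0], 1.6], [[6.4, 0, 0], [0, 0, 0], 1.6], [[6.4, 0, 0], [0, 0, 0], 1.6], [[6.4, 0, 0], [0, 0, 0], 1.6], [[6.4, 0, 0], [0, 0, 0], 1.6], [[6.4, 0, 0], [0, 0, 0], 1.6], [[6.4, 0, 0], [0, 0, 0], 1.6], [[6.4, 0, 0], [0, 0, 0], 1.6], [[6.4, 0, 0], [0, 0, 0], 1.6]]'

```text
clock: 1.08
tool_pos: [0.2315, 0.5804, 0.2496]
eef_rot: [0.482, 0.517, -0.483, 0.517]
contact_force: [-0.3, 0.0, -0.6]
opening: 0.269
```

drive_tool --deltas '[[[0, 0, 0], [0.5, 1.1, 3.0], 1.6], [[0, 0, 0], [0.5, 1.1, 3.0], 1.6], [[0, 0, 0], [0.5, 1.1, 3.0], 1.6], [[0, 0, 0], [0.5, 1.1, 3.0], 1.6], [[0, 0, 0], [0.5, 1.1, 3.0], 1.6], [[0, 0, 0], [0.5, 1.1, 3.0], 1.6], [[0, 0, 0], [0.5, 1.1, 3.0], 1.6], [[0, 0, 0], [0.5, 1.1, 3.0], 1.6], [[0, 0, 0], [0.5, 1.1, 3.0], 1.6], [[0, 0, 0], [0.5, 1.1, 3.0], 1.6], [[0, 0, 0], [0.5, 1.1, 3.0], 1.6], [[0, 0, 0], [0.5, 1.1, 3.0], 1.6]]'

```text
clock: 2.08
tool_pos: [0.3904, 0.2301, 0.1896]
eef_rot: [0.481, 0.518, -0.481, 0.518]
contact_force: [0.5, -0.7, 0.2]
opening: 0.179
```

```bash
python3 - <<'E'
from h import *
goto([.534,-.07,.10],3.4); print(r.get_state()['q'].round(2),r.get_state()['opening'])
E
```

```text
clock 2.08 tcp [0.3904 0.2301 0.1896] turn [ 0.87 -0.02 -0.02] shift now-axes cm [ 8.95 12.08 30.99] after turn cm [ 8.96 12.55 30.8 ] fwd is z* -1 q7 -0.52 F [ 0.5 -0.7  0.2]
[-0.65  0.58  0.03  2.14 -0.04  0.42 -0.52] 0.17872869780349887
```

drive_tool --deltas '[[[0.9, 0, 0], [0, 0, 0], 1.6], [[0, 0, 0], [0.9, 1.25, 3.1], 1.6], [[0, 0, 0], [0.9, 1.25, 3.1], 1.6], [[0, 0, 0], [0.9, 1.25, 3.1], 1.6], [[0, 0, 0], [0.9, 1.25, 3.1], 1.6], [[0, 0, 0], [0.9, 1.25, 3.1], 1.6], [[0, 0, 0], [0.9, 1.25, 3.1], 1.6], [[0, 0, 0], [0.9, 1.25, 3.1], 1.6], [[0, 0, 0], [0.9, 1.25, 3.1], 1.6], [[0, 0, 0], [0.9, 1.25, 3.1], 1.6], [[0, 0, 0], [0.9, 1.25, 3.1], 1.6], [[0, 0, 0], [0, 0, 0], 1.6]]'

```text
clock: 3.08
tool_pos: [0.535, -0.0791, 0.0985]
eef_rot: [0.487, 0.51, -0.489, 0.514]
contact_force: [-0.5, -0.4, 0.3]
opening: 0.18
```

```bash
python3 - <<'E'
from h import *
goto([.534,-.07,.017],3.4)
t=r.snapshot('top');caps(t);cv2.imwrite('pics/s1.png',cv2.resize(t['color'][160:310,50:370],None,fx=2.5,fy=2.5)[:,:,::-1])
s=r.snapshot('side');cv2.imwrite('pics/s1s.png',cv2.resize(s['color'][120:330,150:400],None,fx=2.5,fy=2.5)[:,:,::-1])
E
```

```text
clock 3.08 tcp [ 0.535  -0.0791  0.0985] turn [-0.65  0.3  -0.1 ] shift now-axes cm [ 8.14 -0.07 -0.96] after turn cm [ 8.15 -0.04 -0.91] fwd is z* -1 q7 -0.03 F [-0.5 -0.4  0.3]
px 296 222 R 5.1 xy [ 0.5615 -0.1688]
px 253 177 R 7.5 xy [ 0.656 -0.073]
```

View pics/s1s.png

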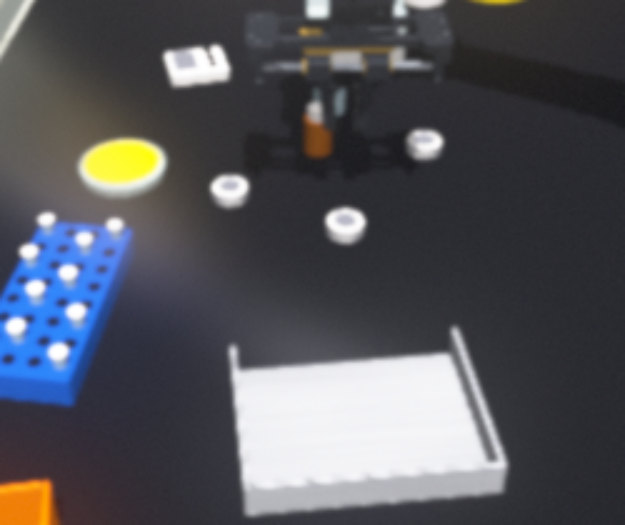

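The side view shows the gripper clear behind the middle cap, with every object untouched. I'll descend and push.

drive_tool --deltas '[[[0, 0, 0], [2.0, 0, 0], 1.6], [[0, 0, 0], [2.0, 0, 0], 1.6], [[0, 0, 0], [2.0, 0, 0], 1.6], [[0, 0, 0], [1.5, 0, 0], 1.6], [[0, 0, 0], [0.6, 0, 0], 1.6], [[0, 0, 0], [0, 0, -0.5], 1.6], [[0, 0, 0], [0, 0, -1.0], 1.6], [[0, 0, 0], [0, 0, -1.0], 1.6], [[0, 0, 0], [0, 0, -1.0], 1.6], [[0, 0, 0], [0, 0, -1.0], 1.6], [[0, 0, 0], [0, 0, -1.0], 1.6], [[0, 0, 0], [0, 0, -1.0], 1.6]]'

```text
clock: 4.18
tool_pos: [0.5291, -0.0046, 0.0191]
eef_rot: [0.485, 0.514, -0.485, 0.515]
contact_force: [-0.1, -0.6, 0.4]
opening: 0.181
```

```bash
python3 - <<'E'
from h import *
goto([.5155,.24,.017],3.4)
s=r.snapshot('side');print('side');caps(s)
E
```

```text
clock 4.18 tcp [ 0.5291 -0.0046  0.0191] turn [-0.03 -0.02 -0.04] shift now-axes cm [  0.22   0.08 -24.5 ] after turn cm [  0.21   0.09 -24.5 ] fwd is z* -1 q7 -0.12 F [-0.1 -0.6  0.4]
side
px 142 259 R 5.3 xy [0.8388 0.1714]
px 289 219 R 8.6 xy [0.5283 0.0252]
px 196 211 R 5.6 xy [0.7543 0.0032]
px 242 195 R 7.8 xy [ 0.6485 -0.0677]
px 228 145 R 14.0 xy [ 0.7126 -0.3323]
px 418 4 R 31.8 xy [-0.4158 -2.476 ]
```

drive_tool --deltas '[[[0, 0, 0], [0.1, 0, -1.1], 1.6], [[0, 0, 0], [0, 0, -1.1], 1.6], [[0, 0, 0], [0, 0, -1.1], 1.6], [[0, 0, 0], [0, 0, -1.1], 1.6], [[0, 0, 0], [0, 0, -1.1], 1.6], [[0, 0, 0], [0, 0, -1.1], 1.6], [[0, 0, 0], [0, 0, -1.1], 1.6], [[0, 0, 0], [0, 0, -1.1], 1.6], [[0, 0, 0], [0, 0, -1.1], 1.6], [[0, 0, 0], [0, 0, -1.1], 1.6], [[0, 0, 0], [0, 0, -1.1], 1.6], [[0, 0, 0], [0, 0, -1.1], 1.6]]'

```text
clock: 5.23
tool_pos: [0.5212, 0.1268, 0.0177]
eef_rot: [0.485, 0.514, -0.485, 0.514]
contact_force: [-0.7, -0.6, -0.1]
opening: 0.18
```

```bash
python3 - <<'E'
from h import *
goto([.5155,.24,.017],3.4)
s=r.snapshot('side');cv2.imwrite('pics/s2s.png',cv2.resize(s['color'][120:330,150:400],None,fx=2.5,fy=2.5)[:,:,::-1])
E
```

```text
clock 5.23 tcp [0.5212 0.1268 0.0177] turn [-0.06 -0.   -0.  ] shift now-axes cm [  0.07   0.09 -11.33] after turn cm [  0.07   0.1  -11.33] fwd is z* -1 q7 -0.27 F [-0.7 -0.6 -0.1]
```

View pics/s2s.png

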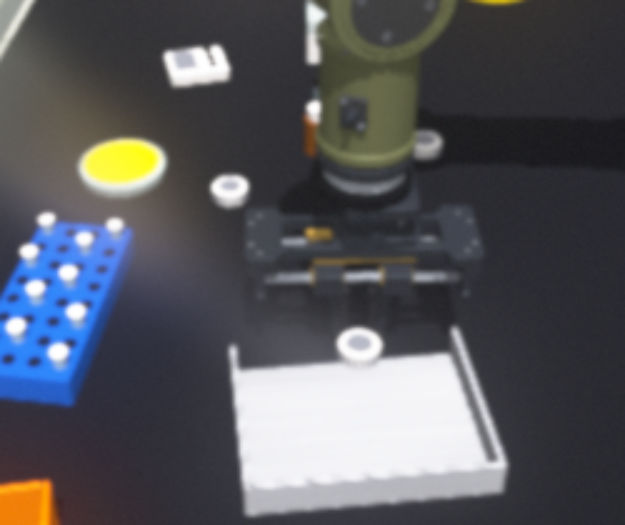

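The cap is at the ramp, near crop (359,345), and centred ahead of the fingers. I'll continue.

drive_tool --deltas '[[[0, 0, 0], [0, 0, -1.0], 1.6], [[0, 0, 0], [0, 0, -1.0], 1.6], [[0, 0, 0], [0, 0, -1.0], 1.6], [[0, 0, 0], [0, 0, -1.0], 1.6], [[0, 0, 0], [0, 0, -1.0], 1.6], [[0, 0, 0], [0, 0, -1.0], 1.6], [[0, 0, 0], [0, 0, -1.0], 1.6], [[0, 0, 0], [0, 0, -1.0], 1.6], [[0, 0, 0], [0, 0, -1.0], 1.6], [[0, 0, 0], [0, 0, -0.8], 1.6], [[0, 0, 0], [0, 0, -0.6], 1.6], [[0, 0, 0], [0, 0, -0.4], 1.6]]'

```text
clock: 6.28
tool_pos: [0.5149, 0.2347, 0.0177]
eef_rot: [0.485, 0.515, -0.485, 0.514]
contact_force: [0.5, -0.9, 0.4]
opening: 0.181
```

drive_tool --deltas '[[[0, 0, 0], [0, 0, 0.5], 1.6], [[0, 0, 0], [0, 0, 1.5], 1.6], [[0, 0, 0], [0, 0, 2.0], 1.6], [[0, 0, 0], [-2.0, 0, 2.0], 1.6], [[0, 0, 0], [-2.0, 0, 2.5], 1.6], [[0, 0, 0], [-2.5, 0, 2.5], 1.6], [[0, 0, 0], [-2.0, 0, 3], 1.6], [[3.0, 0, 0], [0, 0, 3], 1.6], [[3.0, 0, 0], [0, 0, 3], 1.6], [[3.0, 0, 0], [0, 0, 3], 1.6], [[3.0, 0, 0], [0, 0, 2], 1.6]]'

```text
clock: 7.2
tool_pos: [0.5211, -0.0211, 0.103]
eef_rot: [-0.537, -0.458, 0.539, -0.459]
contact_force: [-0.2, -0.0, -0.4]
opening: 0.18
```

```bash
python3 - <<'E'
from h import *
goto([.661,-.122,.10],15.4)
s=r.snapshot('side');print(blobs(s)[:6]);cv2.imwrite('pics/s3s.png',cv2.resize(s['color'][120:330,150:400],None,fx=2.5,fy=2.5)[:,:,::-1])
E
```

```text
clock 7.2 tcp [ 0.5211 -0.0211  0.103 ] turn [-2.449e+01  1.500e-01  1.000e-02] shift now-axes cm [ 0.32 15.41  7.75] after turn cm [ 0.3  10.81 13.44] fwd is z* -1 q7 -0.2 F [-0.2 -0.  -0.4]
[(173.5, 261.70001220703125, 5.323643684387207), (141.5, 258.70001220703125, 5.323643684387207), (195.5, 210.8000030517578, 5.412126541137695), (241.5, 195.05555725097656, 7.7766876220703125), (319.3780517578125, 176.10975646972656, 7.673862457275391), (228.34091186523438, 145.11363220214844, 13.960824012756348)]
```

View pics/s3s.png

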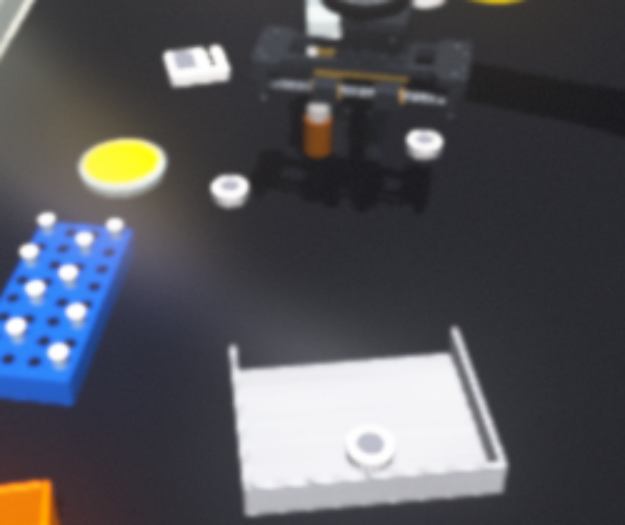

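The first cap (crop (370,444)) is deep in the tray. Next is the far cap.

drive_tool --deltas '[[[-6.1, 0, 0], [0, 0, 0], 1.6], [[-6.1, 0, 0], [0, 0, 0], 1.6], [[-6.1, 0, 0], [0, 0, 0], 1.6], [[-6.1, 0, 0], [0, 0, 0], 1.6], [[0, 0, 0], [0, 1.8, 2.2], 1.6], [[0, 0, 0], [0, 1.8, 2.2], 1.6], [[0, 0, 0], [0, 1.8, 2.2], 1.6], [[0, 0, 0], [0, 1.8, 2.2], 1.6], [[0, 0, 0], [0, 1.8, 2.2], 1.6], [[0, 0, 0], [0, 1.8, 2.2], 1.6], [[0, 0, 0], [0, 0, 0], 1.6], [[0, 0, 0], [0, 0, 0], 1.6]]'

```text
clock: 8.25
tool_pos: [0.6615, -0.1158, 0.1022]
eef_rot: [0.427, 0.563, -0.428, 0.563]
contact_force: [-0.5, 1.4, -0.6]
opening: 0.179
```

```bash
python3 - <<'E'
from h import *
goto([.661,-.122,.0175],15.4)
s=r.snapshot('side');caps(s)
E
```

```text
clock 8.25 tcp [ 0.6615 -0.1158  0.1022] turn [0.19 0.05 0.02] shift now-axes cm [ 8.47 -0.21  0.58] after turn cm [ 8.47 -0.21  0.58] fwd is z* -1 q7 0.23 F [-0.5  1.4 -0.6]
px 174 262 R 5.3 xy [0.7691 0.1771]
px 142 259 R 5.3 xy [0.8388 0.1714]
px 195 211 R 5.4 xy [0.755  0.0028]
px 242 195 R 7.8 xy [ 0.6485 -0.0677]
px 319 176 R 7.7 xy [ 0.445  -0.1643]
px 280 162 R 8.2 xy [ 0.5537 -0.2355]
px 218 146 R 11.0 xy [ 0.745  -0.3274]
px 238 143 R 9.8 xy [ 0.684  -0.3469]
px 422 4 R 35.7 xy [-0.4531 -2.5109]
```

drive_tool --deltas '[[[0, 0, 0], [2.0, -0.1, 0], 1.6], [[0, 0, 0], [2.0, 0, 0], 1.6], [[0, 0, 0], [2.0, 0, 0], 1.6], [[0, 0, 0], [1.6, 0, 0], 1.6], [[0, 0, 0], [0.9, 0, 0], 1.6], [[0, 0, 0], [0, 0, -0.5], 1.6], [[0, 0, 0], [0, 0, -1.0], 1.6], [[0, 0, 0], [0, 0, -1.0], 1.6], [[0, 0, 0], [0, 0, -1.0], 1.6], [[0, 0, 0], [0, 0, -1.0], 1.6], [[0, 0, 0], [0, 0, -1.0], 1.6], [[0, 0, 0], [0, 0, -1.0], 1.6]]'

```text
clock: 9.3
tool_pos: [0.6429, -0.05, 0.0183]
eef_rot: [0.427, 0.564, -0.426, 0.564]
contact_force: [-0.5, 0.2, 0.9]
opening: 0.178
```

```bash
python3 - <<'E'
from h import *
goto([.571,.2027,.0175],15.4)
s=r.snapshot('side');caps(s)
E
```

```text
clock 9.3 tcp [ 0.6429 -0.05    0.0183] turn [ 0.38 -0.   -0.05] shift now-axes cm [  0.08  -0.05 -26.28] after turn cm [  0.08  -0.22 -26.28] fwd is z* -1 q7 0.12 F [-0.5  0.2  0.9]
px 174 262 R 5.3 xy [0.7691 0.1771]
px 142 259 R 5.3 xy [0.8388 0.1714]
px 196 211 R 5.6 xy [0.7543 0.0032]
px 245 206 R 8.2 xy [ 0.6359 -0.0204]
px 204 185 R 24.2 xy [ 0.7521 -0.11  ]
px 319 176 R 7.7 xy [ 0.445  -0.1643]
px 221 147 R 8.6 xy [ 0.7338 -0.3196]
px 342 71 R 9.1 xy [ 0.2861 -1.0274]
px 410 4 R 23.9 xy [-0.3533 -2.4789]
```

drive_tool --deltas '[[[0, 0, 0], [0, 0, -1.1], 1.6], [[0, 0, 0], [0, 0, -1.1], 1.6], [[0, 0, 0], [0, 0, -1.1], 1.6], [[0, 0, 0], [0, 0, -1.1], 1.6], [[0, 0, 0], [0, 0, -1.1], 1.6], [[0, 0, 0], [0, 0, -1.1], 1.6], [[0, 0, 0], [0, 0, -1.1], 1.6], [[0, 0, 0], [0, 0, -1.1], 1.6], [[0, 0, 0], [0, 0, -1.1], 1.6], [[0, 0, 0], [0, 0, -1.1], 1.6], [[0, 0, 0], [0, 0, -1.1], 1.6], [[0, 0, 0], [0, 0, -1.1], 1.6]]'

```text
clock: 10.35
tool_pos: [0.6068, 0.0766, 0.0177]
eef_rot: [0.427, 0.564, -0.427, 0.564]
contact_force: [-0.1, 0.1, 0.7]
opening: 0.18
```

```bash
python3 - <<'E'
from h import *
goto([.571,.2027,.0175],15.4)
s=r.snapshot('side');caps(s);cv2.imwrite('pics/s4s.png',cv2.resize(s['color'][120:330,150:400],None,fx=2.5,fy=2.5)[:,:,::-1])
E
```

```text
clock 10.35 tcp [0.6068 0.0766 0.0177] turn [ 0.34 -0.01 -0.  ] shift now-axes cm [  0.02  -0.03 -13.1 ] after turn cm [  0.02  -0.1  -13.1 ] fwd is z* -1 q7 -0.04 F [-0.1  0.1  0.7]
px 174 262 R 5.3 xy [0.7691 0.1771]
px 142 259 R 5.3 xy [0.8388 0.1714]
px 256 241 R 9.1 xy [0.6001 0.1061]
px 184 216 R 5.2 xy [0.7789 0.0242]
px 194 210 R 7.6 xy [0.7596 0.0015]
px 319 176 R 7.7 xy [ 0.445  -0.1643]
px 280 162 R 7.9 xy [ 0.5537 -0.2383]
px 224 146 R 11.0 xy [ 0.7234 -0.3231]
px 414 5 R 28.0 xy [-0.3836 -2.4594]
```

View pics/s4s.png

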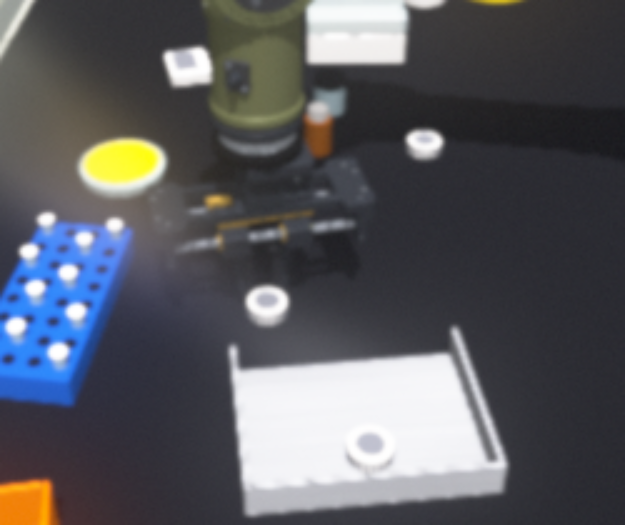

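The far cap (crop (267,303)) is heading for the mouth, clear of the left wall. I'll continue.

drive_tool --deltas '[[[0, 0, 0], [0, 0, -1.2], 1.6], [[0, 0, 0], [0, 0, -1.2], 1.6], [[0, 0, 0], [0, 0, -1.2], 1.6], [[0, 0, 0], [0, 0, -1.2], 1.6], [[0, 0, 0], [0, 0, -1.2], 1.6], [[0, 0, 0], [0, 0, -1.2], 1.6], [[0, 0, 0], [0, 0, -1.2], 1.6], [[0, 0, 0], [0, 0, -1.2], 1.6], [[0, 0, 0], [0, 0, -1.2], 1.6], [[0, 0, 0], [0, 0, -1.0], 1.6], [[0, 0, 0], [0, 0, -0.8], 1.6], [[0, 0, 0], [0, 0, -0.5], 1.6]]'

```text
clock: 11.4
tool_pos: [0.5711, 0.2033, 0.0177]
eef_rot: [0.427, 0.564, -0.426, 0.564]
contact_force: [0.3, 1.2, 0.9]
opening: 0.182
```

drive_tool --deltas '[[[0, 0, 0], [0, 0, 0.5], 1.6], [[0, 0, 0], [0, 0, 1.5], 1.6], [[0, 0, 0], [0, 0, 2.0], 1.6], [[0, 0, 0], [-2.0, 0, 2.0], 1.6], [[0, 0, 0], [-2.0, 0, 2.5], 1.6], [[0, 0, 0], [-2.5, 0, 2.5], 1.6], [[0, 0, 0], [-2.0, 0, 3], 1.6], [[5.2, 0, 0], [0, 0, 2], 1.6], [[5.2, 0, 0], [0, 0, 2], 1.6], [[5.2, 0, 0], [0, 0, 2], 1.6], [[5.2, 0, 0], [0, 0, 0], 1.6], [[0, 0, 0], [0, 0, 0], 1.6]]'

```text
clock: 12.4
tool_pos: [0.6205, 0.0043, 0.1028]
eef_rot: [-0.523, -0.475, 0.524, -0.476]
contact_force: [0.9, 1.0, -0.3]
opening: 0.183
```

```bash
python3 - <<'E'
from h import *
goto([.439,-.222,.11],-5.5)
s=r.snapshot('side');cv2.imwrite('pics/s5s.png',cv2.resize(s['color'][120:330,150:400],None,fx=2.5,fy=2.5)[:,:,::-1])
E
```

```text
clock 12.4 tcp [0.6205 0.0043 0.1028] turn [ 0.04  0.13 -0.01] shift now-axes cm [ -0.67 -15.91  24.25] after turn cm [ -0.72 -15.9   24.26] fwd is z* -1 q7 -0.18 F [ 0.9  1.  -0.3]
```

View pics/s5s.png

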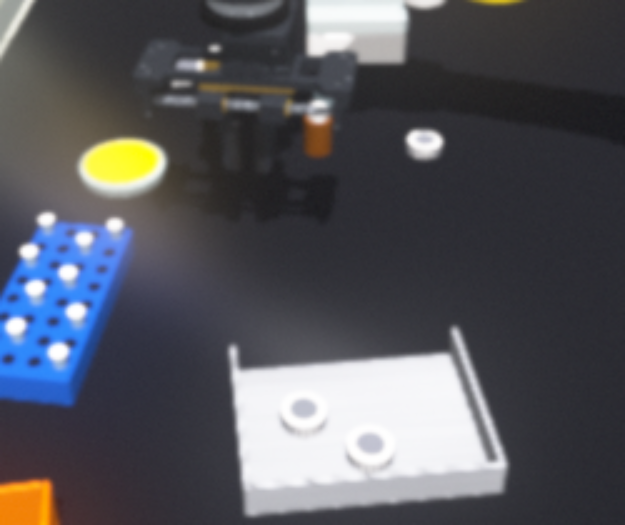

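Two caps are well inside the tray (crop (303,411) and (370,445)). Now the third.

drive_tool --deltas '[[[0, 0, 0], [0, -1.6, 2.4], 1.6], [[0, 0, 0], [0, -1.6, 2.4], 1.6], [[0, 0, 0], [0, -1.6, 2.4], 1.6], [[0, 0, 0], [0, -1.6, 2.4], 1.6], [[0, 0, 0], [0, -1.6, 2.4], 1.6], [[0, 0, 0], [0, -1.6, 2.4], 1.6], [[0, 0, 0], [0, -1.6, 2.4], 1.6], [[0, 0, 0], [0, -1.6, 2.4], 1.6], [[0, 0, 0], [0, -1.6, 2.4], 1.6], [[0, 0, 0], [0, -1.6, 2.4], 1.6], [[0, 0, 0], [0, 0, 0], 1.6], [[0, 0, 0], [0, 0, 0], 1.6]]'

```text
clock: 13.45
tool_pos: [0.439, -0.2179, 0.1028]
eef_rot: [-0.522, -0.477, 0.522, -0.477]
contact_force: [0.2, 0.4, -0.1]
opening: 0.181
```

```bash
python3 - <<'E'
from h import *
goto([.4388,-.222,.0175],-5.5)
s=r.snapshot('side');caps(s)
E
```

```text
clock 13.45 tcp [ 0.439  -0.2179  0.1028] turn [0.41 0.   0.03] shift now-axes cm [8.53 0.02 0.41] after turn cm [8.53 0.02 0.41] fwd is z* -1 q7 0.14 F [ 0.2  0.4 -0.1]
px 142 259 R 5.3 xy [0.8388 0.1714]
px 195 211 R 5.4 xy [0.755  0.0028]
px 319 176 R 7.7 xy [ 0.445  -0.1643]
px 280 162 R 8.2 xy [ 0.5537 -0.2355]
px 228 145 R 14.0 xy [ 0.7126 -0.3323]
px 323 118 R 6.1 xy [ 0.4079 -0.5324]
px 314 95 R 6.2 xy [ 0.4247 -0.7458]
px 488 36 R 12.0 xy [-0.5601 -1.6154]
px 356 37 R 15.0 xy [ 0.1487 -1.5958]
```

drive_tool --deltas '[[[0, 0, 0], [2.0, 0, 0], 1.6], [[0, 0, 0], [2.0, 0, 0], 1.6], [[0, 0, 0], [2.0, 0, 0], 1.6], [[0, 0, 0], [1.6, 0, 0], 1.6], [[0, 0, 0], [0.9, 0, 0], 1.6], [[0, 0, 0], [0, 0, -0.5], 1.6], [[0, 0, 0], [0, 0, -1.0], 1.6], [[0, 0, 0], [0, 0, -1.0], 1.6], [[0, 0, 0], [0, 0, -1.0], 1.6], [[0, 0, 0], [0, 0, -1.0], 1.6], [[0, 0, 0], [0, 0, -1.0], 1.6], [[0, 0, 0], [0, 0, -1.0], 1.6]]'

```text
clock: 14.5
tool_pos: [0.4466, -0.1509, 0.0187]
eef_rot: [-0.521, -0.478, 0.522, -0.477]
contact_force: [-0.1, 0.9, -0.4]
opening: 0.18
```

drive_tool --deltas '[[[0, 0, 0], [0, 0, -1.1], 1.6], [[0, 0, 0], [0, 0, -1.1], 1.6], [[0, 0, 0], [0, 0, -1.1], 1.6], [[0, 0, 0], [0, 0, -1.1], 1.6], [[0, 0, 0], [0, 0, -1.1], 1.6], [[0, 0, 0], [0, 0, -1.1], 1.6], [[0, 0, 0], [0, 0, -1.1], 1.6], [[0, 0, 0], [0, 0, -1.1], 1.6], [[0, 0, 0], [0, 0, -1.1], 1.6], [[0, 0, 0], [0, 0, -1.1], 1.6], [[0, 0, 0], [0, 0, -1.1], 1.6], [[0, 0, 0], [0, 0, -1.1], 1.6]]'

```text
clock: 15.5
tool_pos: [0.4563, -0.0352, 0.0187]
eef_rot: [-0.521, -0.478, 0.522, -0.477]
contact_force: [0.5, -0.4, -0.1]
opening: 0.183
```

```bash
python3 - <<'E'
from h import *
goto([.478,.19,.0175],-5.5)
s=r.snapshot('side');caps(s)
E
```

```text
clock 15.5 tcp [ 0.4563 -0.0352  0.0187] turn [ 0.48 -0.01  0.17] shift now-axes cm [  0.12   0.19 -22.62] after turn cm [  0.12   0.   -22.62] fwd is z* -1 q7 -1.48 F [ 0.5 -0.4 -0.1]
px 174 262 R 5.3 xy [0.7691 0.1771]
px 142 259 R 5.3 xy [0.8388 0.1714]
px 318 212 R 8.4 xy [ 0.4593 -0.005 ]
px 195 211 R 5.4 xy [0.755  0.0028]
px 280 162 R 8.2 xy [ 0.5537 -0.2355]
px 228 145 R 14.0 xy [ 0.7126 -0.3323]
px 360 44 R 7.1 xy [ 0.1479 -1.4621]
px 361 28 R 5.6 xy [ 0.0933 -1.7912]
px 420 4 R 32.8 xy [-0.4227 -2.4757]
```

```bash
python3 - <<'E'
from h import *
print(r.get_state()['q'].round(2),r.get_state()['qd'].round(2))
E
```

```text
[ 0.01  0.94 -0.06  2.2   1.37  0.04 -1.48] [ 0.02  0.   -0.01 -0.   -0.01  0.    0.08]
```

drive_tool --deltas '[[[0, 0, 0], [0.1, 0, -0.8], 1.6], [[0, 0, 0], [0, 0, -0.8], 1.6], [[0, 0, 0], [0, 0, -0.8], 1.6], [[0, 0, 0], [0, 0, -0.8], 1.6], [[0, 0, 0], [0, 0, -0.8], 1.6]]'

```text
clock: 15.97
tool_pos: [0.4599, 0.0041, 0.0174]
eef_rot: [-0.521, -0.478, 0.522, -0.477]
contact_force: [1.3, -0.1, -0.2]
opening: 0.18
```

```bash
python3 - <<'E'
from h import *
goto([.478,.19,.0175],-5.5)
print(r.get_state()['q'].round(2),r.get_state()['qd'].round(2))
E
```

```text
clock 15.97 tcp [0.4599 0.0041 0.0174] turn [ 0.44 -0.01  0.18] shift now-axes cm [-1.000e-02  1.600e-01 -1.868e+01] after turn cm [-1.000e-02  2.000e-02 -1.868e+01] fwd is z* -1 q7 -1.56 F [ 1.3 -0.1 -0.2]
[-0.05  0.94 -0.09  2.19  1.36  0.08 -1.56] [-0.12  0.   -0.14 -0.03 -0.17  0.12 -0.03]
```

Past the wrist singularity with the pose held. I'll continue the push, with 18.6 cm left.

drive_tool --deltas '[[[0, 0, 0], [0, 0, -1.0], 1.6], [[0, 0, 0], [0, 0, -1.0], 1.6], [[0, 0, 0], [0, 0, -1.0], 1.6], [[0, 0, 0], [0, 0, -1.0], 1.6], [[0, 0, 0], [0, 0, -1.0], 1.6], [[0, 0, 0], [0, 0, -1.0], 1.6], [[0, 0, 0], [0, 0, -1.0], 1.6], [[0, 0, 0], [0, 0, -1.0], 1.6]]'

```text
clock: 16.63
tool_pos: [0.4669, 0.0841, 0.0173]
eef_rot: [-0.521, -0.478, 0.522, -0.477]
contact_force: [-0.1, -0.5, 0.6]
opening: 0.184
```

```bash
python3 - <<'E'
from h import *
goto([.478,.19,.0175],-5.5);print(r.get_state()['q'].round(2))
s=r.snapshot('side');cv2.imwrite('pics/s6s.png',cv2.resize(s['color'][120:330,150:400],None,fx=2.5,fy=2.5)[:,:,::-1])
E
```

```text
clock 16.63 tcp [0.4669 0.0841 0.0173] turn [ 0.44 -0.01  0.19] shift now-axes cm [ -0.02   0.17 -10.65] after turn cm [ -0.02   0.09 -10.65] fwd is z* -1 q7 -1.57 F [-0.1 -0.5  0.6]
[-0.14  0.95 -0.22  2.14  1.21  0.19 -1.57]
```

View pics/s6s.png

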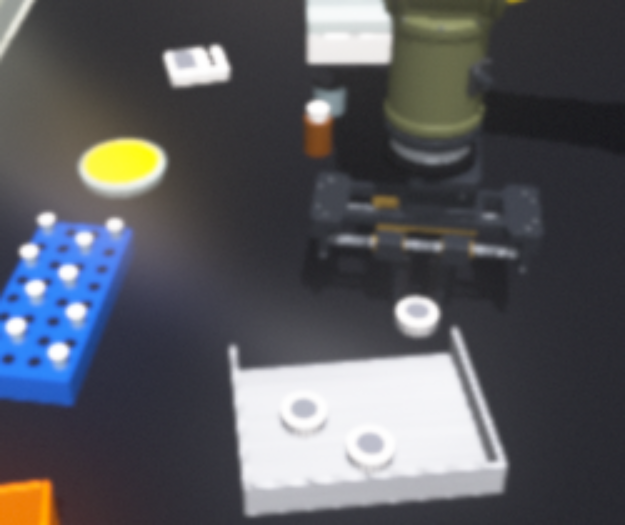

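The third cap (crop (417,315)) is lined up just inside the right wall, so I'll bias the push slightly toward the tray centre.

drive_tool --deltas '[[[0, 0, 0], [0, 0.1, -1.0], 1.6], [[0, 0, 0], [0, 0.1, -1.0], 1.6], [[0, 0, 0], [0, 0.1, -1.0], 1.6], [[0, 0, 0], [0, 0.1, -1.0], 1.6], [[0, 0, 0], [0, 0.1, -1.0], 1.6], [[0, 0, 0], [0, 0, -1.0], 1.6], [[0, 0, 0], [0, 0, -1.0], 1.6], [[0, 0, 0], [0, 0, -1.0], 1.6], [[0, 0, 0], [0, 0, -1.0], 1.6], [[0, 0, 0], [0, 0, -0.8], 1.6], [[0, 0, 0], [0, 0, -0.6], 1.6], [[0, 0, 0], [0, 0, -0.4], 1.6]]'

```text
clock: 17.68
tool_pos: [0.4814, 0.1912, 0.0173]
eef_rot: [-0.521, -0.479, 0.522, -0.477]
contact_force: [0.5, -0.1, 0.3]
opening: 0.182
```

drive_tool --deltas '[[[0, 0, 0], [0, 0, 0.5], 1.6], [[0, 0, 0], [0, 0, 1.5], 1.6], [[0, 0, 0], [0, 0, 2.0], 1.6], [[0, 0, 0], [-2.0, 0, 2.0], 1.6], [[0, 0, 0], [-2.0, 0, 2.5], 1.6], [[0, 0, 0], [-2.5, 0, 2.5], 1.6], [[0, 0, 0], [-2.0, 0, 2.5], 1.6], [[0, 0, 0], [-2.0, 0, 0], 1.6], [[0, 0, 0], [-2.0, 0, 0], 1.6], [[0, 0, 0], [0, 0, 0], 1.6]]'

```text
clock: 18.52
tool_pos: [0.4706, 0.0528, 0.1447]
eef_rot: [-0.523, -0.476, 0.523, -0.477]
contact_force: [-0.2, -0.1, -0.5]
opening: 0.18
```

```bash
python3 - <<'E'
from h import *
goto([.478,.19,.0175],-5.5)
s=r.snapshot('side');cv2.imwrite('pics/s7s.png',cv2.resize(s['color'][120:330,150:400],None,fx=2.5,fy=2.5)[:,:,::-1])
# caps in tray: grey centres
g=s['color'].astype(int).mean(2);roi=np.zeros_like(g,bool);roi[262:312,250:342]=1
m=((g<190)&(g>120)&roi).astype(np.uint8)
n,l,st,ce=cv2.connectedComponentsWithStats(m)
O=np.array([.518,.235]);a=np.radians(8);X=np.array([np.cos(a),np.sin(a)]);Y=np.array([-np.sin(a),np.cos(a)])
for i in range(1,n):
    if st[i,4]>25:
        p=ray(s,*ce[i],.0165);print(ce[i].round(1),st[i,4],p.round(3),'tray',((p-O)@X).round(3),((p-O)@Y).round(3))
E
```

```text
clock 18.52 tcp [0.4706 0.0528 0.1447] turn [ 0.2   0.04 -0.04] shift now-axes cm [ 12.71  -0.54 -13.74] after turn cm [ 12.72  -0.58 -13.73] fwd is z* -1 q7 -1.14 F [-0.2 -0.1 -0.5]
[284.6 264.4] 85 [0.538 0.177] tray 0.012 -0.061
[336.  277.7] 47 [0.438 0.209] tray -0.083 -0.015
[337.4 273.1] 32 [0.434 0.196] tray -0.089 -0.027
[328.7 310.3] 66 [0.459 0.289] tray -0.051 0.062
```

View pics/s7s.png

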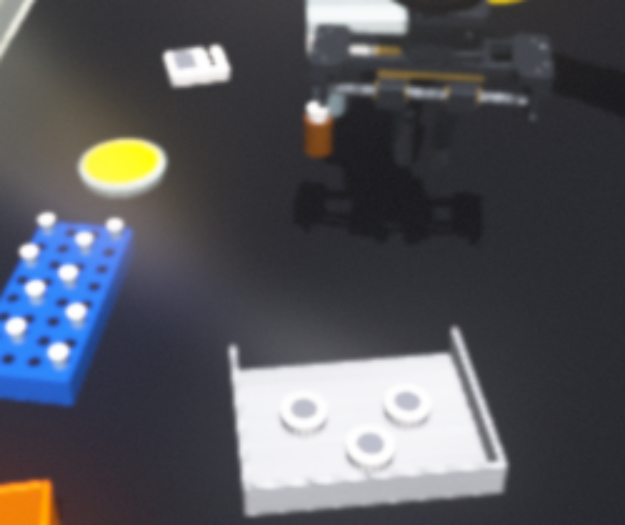

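All three caps lie flat in the tray, at crop (303,410), (407,402) and (370,443). The mask only caught tray shading, so I'll use these pixels for a final check, then hand in if every cap is in range.

```bash
python3 - <<'E'
from h import *
s=r.snapshot('side');O=np.array([.518,.235]);a=np.radians(8);X=np.array([np.cos(a),np.sin(a)]);Y=np.array([-np.sin(a),np.cos(a)])
ok=True
for u,v in((303,410),(407,402),(370,443)):
    p=ray(s,150+u/2.5,120+v/2.5,.0165);x,y=(p-O)@X,(p-O)@Y;print(p.round(3),round(x,3),round(y,3));ok&=abs(x)<.073 and -.03<y<.045
caps(r.snapshot('top'))
if ok: print('finish',r.finish_job())
E
```

```text
[0.564 0.231] 0.045 -0.01
[0.484 0.219] -0.036 -0.011
[0.513 0.261] -0.001 0.027
px 296 222 R 5.9 xy [ 0.5613 -0.1691]
the job is handed in; nothing more can be done
finish None
```

All three caps are on the waste tray's flat floor, and I handed the job in at about 18.6 s of the 69 s allowed. I pushed each one up the ramp with the nearly closed fingers, then backed off and lifted clear.

- **Cap positions:** the last side-view check put them at about (45, −10), (−36, −11) and (−1, 27) mm in the tray frame. All are in bounds, at least 30 mm past the −45 mm limit.
- **Other objects:** the vial's pixel position in the top view was unchanged. The other objects looked unmoved in the pictures, but I did not measure them. Contact forces stayed around 1 N.
- **Checks that failed or disagreed:**
  - The automatic mask for caps inside the tray picked up tray shading instead, so I read the final cap pixels off the picture by eye.
  - The two cameras disagreed by about 4–6 mm along world y on the bench.
  - The wrist went through a singularity during the third push and moved less than commanded. The tool held its heading and the push finished normally.

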